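# Let a parcel past the spring stop of a packing lane

### The job

With the fingertips, press down the spring-loaded bar just behind the front parcel in the packing lane and, keeping the bar held down, push that parcel along the lane until all of it is past the two stop lugs; then let go, so that the lugs spring up behind it, and move clear. Only press and push: do not lift or tip the parcel, and leave the waiting parcel and everything else on the counter where they are.

Things in the scene. Friction and masses are not known exactly. Their poses are not given: they have to be found in the camera images.
- lane: fixed aluminium lane, 560 x 172 mm. Origin on the counter on its centre line; y = the way parcels travel, x across, z up. Open entry end at y = -320 mm, end fence (48 mm tall) with inner face at y = 217. Parcels slide on two ledges 24 mm above the counter (116 mm free between them), between guide walls 146 mm apart, tops 42 mm above the counter. The spring stop lies between the ledges
- stop (a joint): spring stop, one rigid steel piece (press bar and two lugs) moving straight down: 0 = fully up (rest), 0.014 m = fully down. Pushes back with 2 N at the top to 8 N at the bottom; springs up when released, also presses up under a parcel still over the lugs. The lugs clear the parcel's underside once it is over 9 mm down (10 to 13 mm is good)
- bar_top (a point): on the top face of the flat press bar, at the lane's x = y = 0 (under the front parcel at the start); moves with the bar. The bar is 34 mm wide and runs along the lane's centre line from y = -175 to +125 mm, its top 20 mm above the counter when up, 6 mm when fully down. Press it anywhere along its length; a fingertip may slide along it and pass between the lugs
- lugs (a point): midway between the two stop lugs, at the height of their tops; moves with the bar. Lugs: upright blocks 14 mm wide, 12 mm thick, at lane x = -47 and +47 mm (80 mm free between them), y = 50 to 62 mm; tops 33 mm above the counter when up, that is 9 mm above the ledges, blocking the parcel
- parcel_mid (a point): centre (half-way up) of the front parcel: flat sealed carton, 120 mm along the lane, 140 mm across, 32 mm tall, 0.25 to 0.5 kg, axes like the lane's. Rests on the ledges, underside 24 and top 56 mm above the counter, front face 5 to 30 mm short of the lugs. The bar lies open for 70 mm or more behind its rear face. Slides with a few newtons
- waiting: the waiting parcel: flat carton 90 mm along the lane, 120 mm across, 30 mm tall, further back on the ledges, 95 mm or more behind the front parcel; origin at the centre of its underside; leave it
- pump_bottle: white plastic bottle, 56 mm wide, 150 mm tall, beside the lane; origin at its foot; leave it
- amber_bottle: small brown bottle, 44 mm wide, 85 mm tall, beside the lane; origin at its foot; leave it
- pill_box: flat white medicine box 50 x 110 x 22 mm on the counter beside the lane; origin at its underside; leave it
- salve_box: white medicine box 40 x 130 x 30 mm on the counter beside the lane; origin at its underside; leave it
- tape_roll: roll of clear packing tape, 90 mm across, 48 mm tall, lying flat beside the lane; origin at its underside; leave it
- mug: white mug, 80 mm wide, 90 mm tall, left of the lane; origin at its foot; leave it

How it is judged:
By the outcome, as a careful person would: the job done as asked, in the order asked, and still so for the second after the job is handed in, with the robot touching nothing.
It also fails if it takes over 43 s, if anything falls off the work surface, if the arm or the gripper's body presses on something with over 40 N, if the wrist force passes 120 N, or if a joint passes its speed limit or range.

### The arm

A 6-joint arm with a two-finger parallel gripper is mounted at the origin on the work surface. World frame = base frame: x ahead of the robot, y to its left, z up, the work surface at z = 0. Lengths are in m, angles in degrees, forces in N, time in s.
With the tool pointing down it reaches from about 0.25 to 0.775 m from the base axis. Payload 8.9 kg.
Tool frame: the origin (TCP) lies at the very end of the fingers, on their centre line; the grasp point (between the pads) lies 19 mm behind it (env.tcp_to_grasp is the distance from the TCP to the grasp point, in m); z points along the fingers, y is the line along which they close (so a half turn about z gives the same grasp; the last joint's range is limited). The gripper opens to 85 mm and grips with 20 to 120 N. Pads are 22 mm wide; open, the fingers measure 114 mm over their backs; the gripper's body (76 mm by 85 mm) begins 54 mm behind the grasp point. The pads swing forward as they close: fully open they stand 13 mm farther back than shut.
Start: joints at [-7.981, 16.656, -8.789, 64.555, 0, 82.019], TCP at [0.525, 0, 0.231] pointing down, gripper open.
Joint ranges: [-144.48, 144.48], [-52.06, 99.96], [-74.48, 78.29], [-112.23, 115.85], [-86.99, 84.42], [-180, 180]. Speed limits (degrees/s): [127.2, 127.2, 159.86, 180, 180, 180].

### API

Orientations are given as [roll, pitch, yaw] about the fixed x, y, z axes, in that order (R = Rz(yaw) Ry(pitch) Rx(roll)).
In Python, from plant import env gives the robot as it stands.
- The arm moves only by the tool apply_moves, never from a script. Its argument "rows" is one flat list of numbers, 7 for each row, row after row: the turn, a rotation vector about the tool's x, y, z in rad, then the shift along the tool's x, y, z in units of 25 mm (1.0 is 25 mm), then the finger opening in mm, from 0 to 85.4. A call has exactly 8 rows; each row is the pose to reach, as a shift and turn from the pose commanded when the call began, along the tool's axes at that moment; what a row does not reach only later rows make up. A row lasts 1/12 s, in which the tool goes at most 41.7 mm and 7.16 degrees, less where a joint would pass 70% of its speed; a pose out of reach is approached as far as the arm can. A call with a gripper value outside its range is refused whole. The fingers move at their own pace and stop on an object; "newtons" is the grip in N (left out, the last holds). Time passes only in rows, so rows that repeat a pose let the fingers close, or fill a call up. It gives the time, the measured TCP pose, the force, the opening and the grip force at its end, in the units of the state.
- env.get_obs(): the state, without advancing time (a new reading comes with each control period).
- env.get_image(name): name is "scene" or "side" or "wrist"; returns the picture (480x640x3 uint8, red, green, blue); there is no depth.
- env.camera_model(name): a dict with "mtx" (3x3 intrinsics, pixels), "cam_to_world" (4x4, takes a point from camera to world coordinates); the wrist camera has in their place "hand_eye" (4x4, takes a point from camera to tool coordinates, whose origin is the TCP and whose axes are the flange's). Camera axes: x right, y down, z forward; pixel columns grow to the right and rows downward; lengths in m; the calibration is good to about 2 mm. A picture is of the moment at which its call begins: read the wrist's pose just before it. camera_model takes no time and is no camera call.
- env.close_job(): hands the job in; it is judged then, once.
The state is a dict: "t": time; "qpos": joint angles; "joint_velocities": joint speeds; "joint_torque": joint torques, N m; "tool_pos": TCP position; "orientation": TCP orientation; "wrist_force": force on the tool from outside, world axes, zero at the start; "ft_torque": the same for the moment, N m; "width": finger opening in m; "finger_force": force on a finger pad.
Only numpy, scipy, OpenCV 4.12 (cv2) and the standard library are available. Lean on these libraries where they do the work, as an engineer would, in place of code of your own. Each camera call takes 0.05 s, during which the arm holds its last target. There are 200 camera calls.

## Working session

There is one attempt and no reset: what is moved stays moved. The work goes in short steps, Python scripts to look and compute and a tool call to move; the robot and the scene stay as the last step left them, time stands still between calls to the robot, and variables do not carry over. Pictures are saved under pics/ and viewed, at most 10 in all, crops included, and the job is handed in when it is done.

Besides the shell and the picture viewer there is one more tool, called after "Request:" in YAML: its name, and indented under it one key for each argument. apply_moves: Moves the arm, as the interface text tells. Its arguments: {"type":"object","properties":{"rows":{"type":"array"},"newtons":{"type":"number"}},"required":["rows"]}

```bash
mkdir -p pics
python3 - <<'E'
from plant import env
import cv2,numpy as np
o=env.get_obs();print({k:np.round(v,3).tolist() for k,v in o.items()})
for n in("scene","side","wrist"):
    im=env.get_image(n);cv2.imwrite(f"pics/{n}0.png",im[...,::-1]);m=env.camera_model(n);print(n,{k:np.round(v,4).tolist() for k,v in m.items()if k in("mtx","cam_to_world","hand_eye")})
E
```

```text
{'t': 0.0, 'qpos': [-7.982, 16.688, -8.831, 64.552, 0.001, 82.016], 'joint_velocities': [-0.018, 0.027, -0.011, 0.032, 0.019, 0.11], 'joint_torque': [-0.003, -53.715, 33.136, 0.016, -0.0, 0.0], 'tool_pos': [0.525, 0.0, 0.231], 'orientation': [-179.93, -0.01, 90.001], 'wrist_force': [0.209, 0.228, 0.378], 'ft_torque': [-0.052, -0.029, -0.036], 'finger_force': 0.0, 'width': 0.085}
scene {'mtx': [[552.8646, 0.0, 322.3566], [0.0, 552.8646, 231.7283], [0.0, 0.0, 1.0]], 'cam_to_world': [[-0.176, 0.5717, -0.8014, 1.5105], [0.9841, 0.0828, -0.157, 0.2716], [-0.0234, -0.8163, -0.5772, 0.7468], [0.0, 0.0, 0.0, 1.0]]}
side {'mtx': [[453.3604, 0.0, 322.8019], [0.0, 453.3604, 230.4925], [0.0, 0.0, 1.0]], 'cam_to_world': [[0.7997, -0.426, 0.423, 0.2371], [-0.6003, -0.5533, 0.5776, -0.3775], [-0.012, -0.7158, -0.6982, 0.6391], [0.0, 0.0, 0.0, 1.0]]}
wrist {'mtx': [[428.9164, 0.0, 316.1401], [0.0, 428.9164, 241.4368], [0.0, 0.0, 1.0]], 'hand_eye': [[0.0002, -0.9597, -0.2811, 0.0725], [1.0, 0.0002, 0.0001, 0.0013], [-0.0001, -0.2811, 0.9597, -0.1423], [0.0, 0.0, 0.0, 1.0]]}
```

View pics/scene0.png

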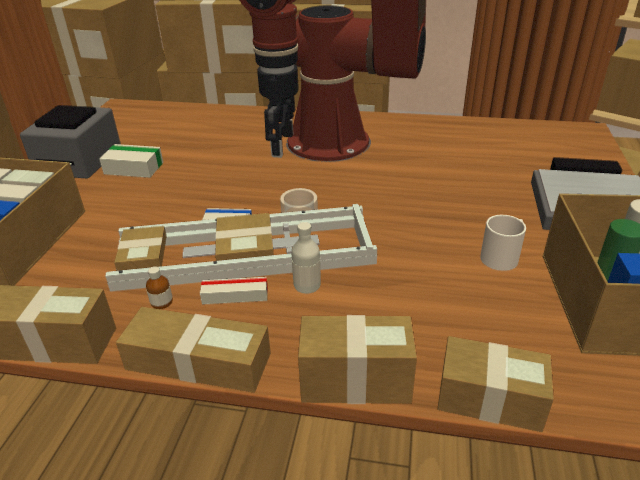

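View pics/side0.png

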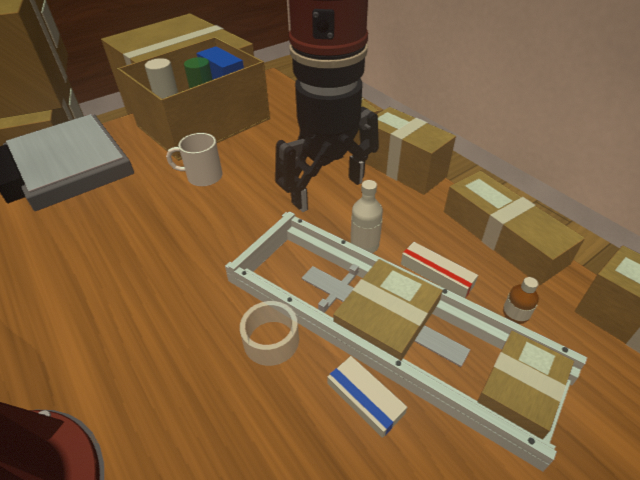

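View pics/wrist0.png

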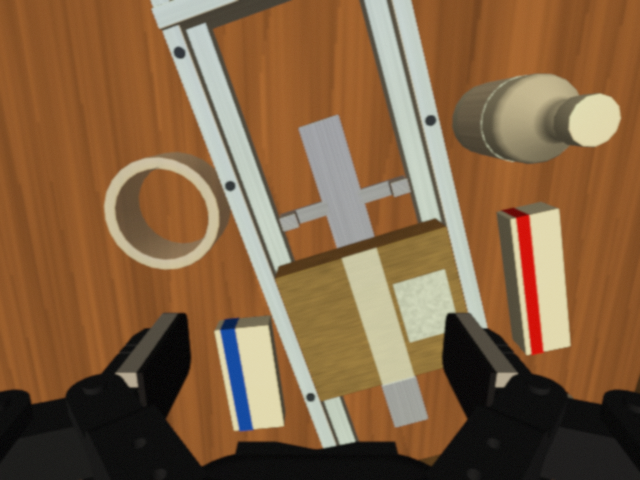

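The views show the front parcel at wrist px (278,277)–(445,229)–(~480,355)–(320,401), lug tops at (290,222) and (401,187), and the front bar end at about (319,121). In the side view, the bar is open behind the parcel and its rear end is at about (467,356). The pump bottle stands beside the lane's front half.

```bash
cat > h.py <<'E'
from plant import env
import numpy as np
from scipy.spatial.transform import Rotation as R
def cam(n):
    m=env.camera_model(n)
    if n!="wrist": return m["mtx"],m["cam_to_world"]
    o=env.get_obs();T=np.eye(4);T[:3,:3]=R.from_euler("xyz",o["orientation"],degrees=True).as_matrix();T[:3,3]=o["tool_pos"]
    return m["mtx"],T@m["hand_eye"]
def ray(c,px,z):
    K,T=c;d=T[:3,:3]@np.linalg.inv(K)@[*px,1];p=T[:3,3];return p+d*(z-p[2])/d[2]
E
cat > l.py <<'E'
from h import *
w=cam("wrist");s=cam("side");np.set_printoptions(precision=4,suppress=True)
P={}
for n,c,px,z in [("lugL",w,(290,222),.033),("lugR",w,(401,187),.033),("barfront",w,(319.5,121),.02),("wscrewL1",w,(180,52),.042),("wscrewL3",w,(310,397),.042),("pFL",w,(278,277),.056),("pFR",w,(445,229),.056),("pRL",w,(320,401),.056),
 ("barRearw",w,(411,421),.02),("s barRear",s,(467,356),.02),("s pFL",s,(335,310),.056),("s pFR",s,(377,262),.056),("s pRR",s,(441,292),.056),("s pRL",s,(400,357),.056),("s lugL",s,(326,303),.033),("s waitFL",s,(482,394),.054),("s waitFR",s,(514,331),.054),("s barfront",s,(309,273),.02)]:
    P[n]=ray(c,px,z);print(n,P[n])
d=P["wscrewL1"]-P["wscrewL3"];print("dir",np.degrees(np.arctan2(d[1],d[0])))
d=P["lugR"]-P["lugL"];print("lugdir+90",np.degrees(np.arctan2(d[1],d[0]))+90,np.linalg.norm(d))
yh=P["wscrewL1"]-P["wscrewL3"];yh[2]=0;yh/=np.linalg.norm(yh);xh=np.array([yh[1],-yh[0],0])
O=(P["lugL"]+P["lugR"])/2-.056*yh;print("O",O)
for n in P:print(n,"lane",(P[n]-O)@xh,(P[n]-O)@yh)
E
python3 l.py
```

```text
lugL [ 0.5045 -0.0106  0.033 ]
lugR [0.5934 0.0181 0.033 ]
barfront [0.5284 0.0686 0.02  ]
wscrewL1 [0.4287 0.1161 0.042 ]
wscrewL3 [ 0.5203 -0.1704  0.042 ]
pFL [ 0.4957 -0.0497  0.056 ]
pFR [ 0.6242 -0.0104  0.056 ]
pRL [ 0.5292 -0.1642  0.056 ]
barRearw [ 0.6186 -0.2138  0.02  ]
s barRear [ 0.6219 -0.217   0.02  ]
s pFL [ 0.4988 -0.0489  0.056 ]
s pFR [ 0.6177 -0.0139  0.056 ]
s pRR [ 0.6561 -0.1249  0.056 ]
s pRL [ 0.5224 -0.1696  0.056 ]
s lugL [ 0.506 -0.016  0.033]
s waitFL [ 0.5723 -0.2757  0.054 ]
s waitFR [ 0.6891 -0.2406  0.054 ]
s barfront [0.5275 0.0627 0.02  ]
dir 107.72030807401892
lugdir+90 107.89548439176068 0.09345164253275796
O [ 0.566  -0.0496  0.033 ]
lugL lane -0.04672560287668944 0.055857140532335404
lugR lane 0.04672560287668954 0.05614285946766457
barfront lane 0.00019859177250781493 0.1239962492882692
wscrewL1 lane -0.08027654599337175 0.19964835064487652
wscrewL3 lane -0.08027654599337174 -0.10118409050289309
pFL lane -0.06697181994924917 0.021319546284960703
pFR lane 0.06742827050113498 0.019560239145741544
pRL lane -0.06992124474468703 -0.09794063825888233
barRearw lane 0.00011577911934990252 -0.1724353668134411
s barRear lane 0.0023384839477652553 -0.17645696708842037
s pFL lane -0.06375097428596746 0.02106101881799329
s pFR lane 0.0601073407269409 0.01828653006721832
s pRR lane 0.06298362964300028 -0.09913003581375804
s pRL lane -0.07799817016281006 -0.1010450344892522
s lugL lane -0.04689100299454669 0.05027923042389928
s waitFL lane -0.06280291768309122 -0.2172725521933036
s waitFR lane 0.059184073744677226 -0.21941715142470575
s barfront lane -0.0024787148473254016 0.11869923004785188
```

Request:
apply_moves:
  rows: [0, 0, -0.04, -0.85, 0.4, 0.5, 0, 0, 0, -0.1, -2.0, 0.92, 1.3, 0, 0, 0, -0.16, -3.1, 1.45, 2.2, 0, 0, 0, -0.22, -4.2, 1.95, 3.1, 0, 0, 0, -0.27, -5.3, 2.45, 4.0, 0, 0, 0, -0.3, -6.4, 2.95, 4.8, 0, 0, 0, -0.31, -7.13, 3.29, 5.24, 0, 0, 0, -0.31, -7.13, 3.29, 5.24, 0]
  newtons: 30

```text
t: 0.82
tool_pos: [0.6068, -0.1814, 0.0968]
orientation: [-179.8, -0.1, 107.6]
wrist_force: [-1.0, 0.4, 0.2]
width: 0.0001
finger_force: 0.0
```

Run:
```python
from h import *
import cv2
o=env.get_obs();print({k:np.round(v,4).tolist() for k,v in o.items()})
cv2.imwrite("pics/w1.png",env.get_image("wrist")[...,::-1])
cv2.imwrite("pics/s1.png",env.get_image("side")[...,::-1])
```

```text
{'t': 0.8167, 'qpos': [-23.2278, 33.9489, -2.4489, 53.7775, -0.0493, 49.1545], 'joint_velocities': [2.5937, -3.4876, -1.6429, 2.1606, 1.0683, 3.463], 'joint_torque': [-0.9638, -69.3634, 31.7006, -0.4489, -0.0102, -0.6394], 'tool_pos': [0.6068, -0.1814, 0.0968], 'orientation': [-179.8352, -0.0774, 107.6177], 'wrist_force': [-1.0469, 0.3786, 0.1875], 'ft_torque': [0.0124, 0.0182, -0.003], 'finger_force': 0.0, 'width': 0.0001}
```

View pics/w1.png

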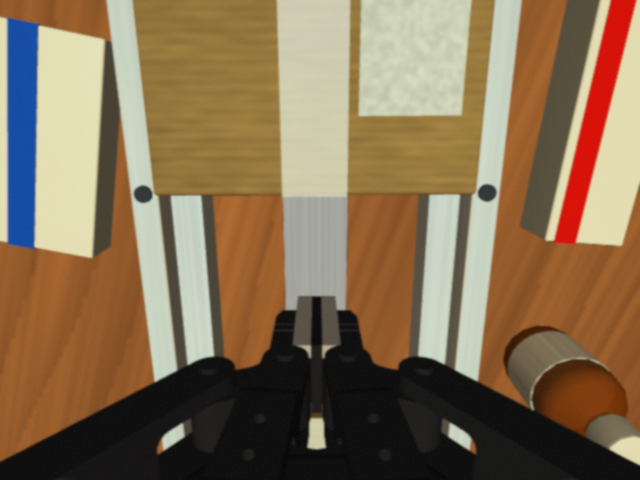

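View pics/s1.png

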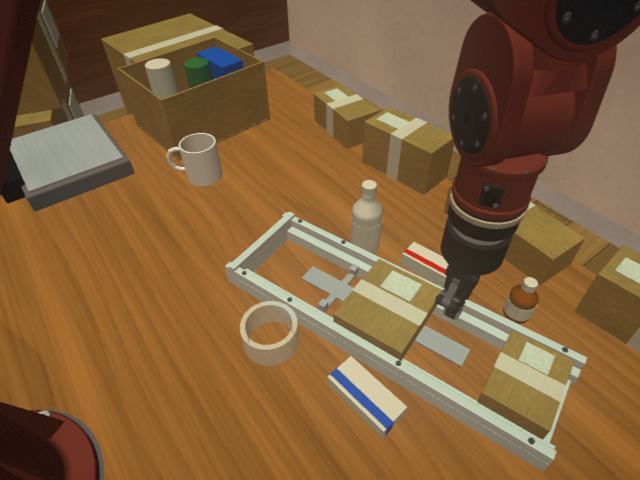

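The closed fingers sit over the bar's centre line, about 316 px against 315 for the bar, in the clear gap behind the parcel (rear edge at row 194). I'm going down onto the bar now.

Request:
apply_moves:
  rows: [0, 0, 0, 0, 0, 0.6, 0, 0, 0, 0, 0, 0, 1.4, 0, 0, 0, 0, 0, 0, 2.2, 0, 0, 0, 0, 0, 0, 2.8, 0, 0, 0, 0, 0, 0, 3.1, 0, 0, 0, 0, 0, 0, 3.3, 0, 0, 0, 0, 0, 0, 3.5, 0, 0, 0, 0, 0, 0, 3.64, 0]

```text
t: 1.58
tool_pos: [0.6073, -0.1775, 0.01]
orientation: [180.0, -0.0, 107.8]
wrist_force: [-3.1, 4.4, 6.4]
width: 0.0002
finger_force: 3.2
```

Request:
apply_moves:
  rows: [0, 0, 0, 0, 0, 0, 0, 0, 0, 0, 0, 0, 0, 0, 0, 0, 0, 0, 0, 0, 0, 0, 0, 0, 0, 0, 0, 0, 0, 0, 0, 0, 0, 0, 0, 0, 0, 0, 0, 0, 0, 0, 0, 0, 0, 0, 0, 0, 0, 0, 0, 0, 0, 0, 0, 0]

```text
t: 2.25
tool_pos: [0.6075, -0.1778, 0.0104]
orientation: [179.9, -0.0, 107.8]
wrist_force: [-2.6, 3.3, 6.6]
width: 0.0001
finger_force: 2.9
```

Request:
apply_moves:
  rows: [0, 0, 0, 0, 0, 0.03, 0, 0, 0, 0, 0, 0, 0.07, 0, 0, 0, 0, 0.1, 0, 0.07, 0, 0, 0, 0, 0.25, 0, 0.07, 0, 0, 0, 0, 0.4, 0, 0.07, 0, 0, 0, 0, 0.55, 0, 0.07, 0, 0, 0, 0, 0.7, 0, 0.07, 0, 0, 0, 0, 0.8, 0, 0.07, 0]

```text
t: 2.92
tool_pos: [0.6036, -0.1609, 0.0098]
orientation: [179.8, 0.3, 107.7]
wrist_force: [1.6, -4.9, 5.6]
width: 0.0003
finger_force: 3.0
```

Request:
apply_moves:
  rows: [0, 0, 0, 0.05, 0, 0, 0, 0, 0, 0, 0.12, 0, 0, 0, 0, 0, 0, 0.2, 0, 0, 0, 0, 0, 0, 0.3, 0, 0, 0, 0, 0, 0, 0.4, 0, 0, 0, 0, 0, 0, 0.55, 0, 0, 0, 0, 0, 0, 0.7, 0, 0, 0, 0, 0, 0, 0.85, 0, 0, 0]

```text
t: 3.58
tool_pos: [0.5976, -0.1412, 0.0099]
orientation: [179.8, 0.3, 107.7]
wrist_force: [1.5, -5.9, 6.1]
width: -0.0002
finger_force: 3.1
```

Run:
```python
from h import *
import cv2
o=env.get_obs();print({k:np.round(o[k],4).tolist() for k in("tool_pos","wrist_force","orientation")})
a=env.get_image("wrist");b=env.get_image("side")
cv2.imwrite("pics/m2.png",np.hstack([cv2.resize(a,(400,300)),b[180:480,200:600]])[...,::-1])
```

```text
{'tool_pos': [0.5976, -0.1412, 0.0099], 'wrist_force': [1.5073, -5.8709, 6.0913], 'orientation': [179.7672, 0.3437, 107.7023]}
```

View pics/m2.png

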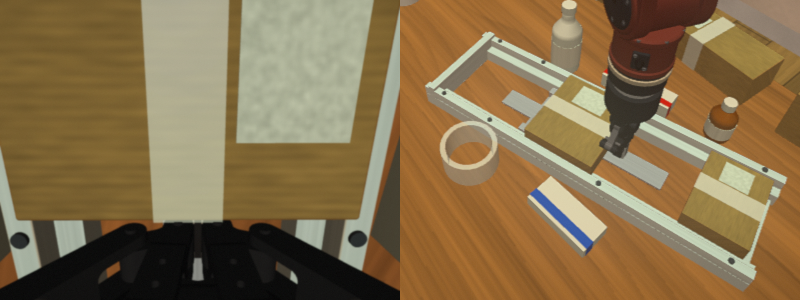

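The mosaic shows the fingertips in contact with the parcel's rear face, with the parcel square in the lane and the bar held down. I'll go about 2 mm deeper, then push on.

Request:
apply_moves:
  rows: [0, 0, 0, 0, 0, 0.04, 0, 0, 0, 0, 0, 0, 0.09, 0, 0, 0, 0, 0.05, 0, 0.09, 0, 0, 0, 0, 0.2, 0, 0.09, 0, 0, 0, 0, 0.35, 0, 0.09, 0, 0, 0, 0, 0.5, 0, 0.09, 0, 0, 0, 0, 0.65, 0, 0.09, 0, 0, 0, 0, 0.8, 0, 0.09, 0]

```text
t: 4.35
tool_pos: [0.5917, -0.1223, 0.0077]
orientation: [179.8, 0.4, 107.7]
wrist_force: [2.4, -6.5, 5.7]
width: 0.0002
finger_force: 3.5
```

Request:
apply_moves:
  rows: [0, 0, 0, 0.18, 0, 0, 0, 0, 0, 0, 0.36, 0, 0, 0, 0, 0, 0, 0.54, 0, 0, 0, 0, 0, 0, 0.72, 0, 0, 0, 0, 0, 0, 0.9, 0, 0, 0, 0, 0, 0, 1.08, 0, 0, 0, 0, 0, 0, 1.26, 0, 0, 0, 0, 0, 0, 1.4, 0, 0, 0]

```text
t: 5.02
tool_pos: [0.5811, -0.0887, 0.0076]
orientation: [179.7, 0.4, 107.7]
wrist_force: [2.1, -8.1, 6.3]
width: 0.0001
finger_force: 3.5
```

Run:
```python
from h import *
import cv2
a=env.get_image("scene");b=env.get_image("side")
cv2.imwrite("pics/m3.png",np.hstack([a[150:350,80:480],b[180:380,200:600]])[...,::-1])
```

```text
(no output)
```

View pics/m3.png

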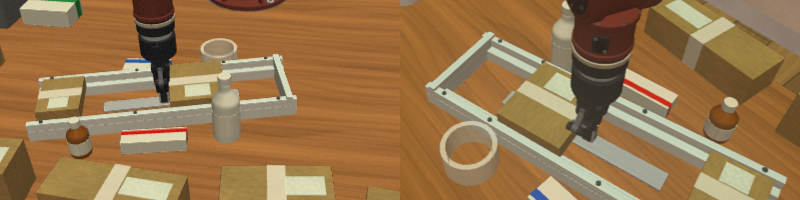

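The parcel's front is now over the lugs, with about 25 mm past them, and it's lying flat. Before going on, I'll check the clearance to the pump bottle.

Run:
```python
from h import *
s=cam("side");c=cam("scene");O=np.array([.566,-.0496,0]);yh=np.array([-.3049,.9524,0]);xh=np.array([.9524,.3049,0])
for n,k,px,z in[("side cap",s,(370,184),.15),("scene cap",c,(305,227),.15),("scene footL",c,(292,283),.0),("scene footR",c,(320,283),.0),("amber cap",s,(529,283),.085)]:
    p=ray(k,px,z);print(n,p,(p-O)@xh,(p-O)@yh)
```

```text
side cap [0.66682313 0.06920527 0.15      ] 0.13224767314864988 0.08240917051652033
scene cap [0.67149065 0.07393953 0.15      ] 0.13813649826100555 0.0854949500900601
scene footL [0.66403198 0.03852876 0.        ] 0.12023611882627597 0.05404387506451167
scene footR [0.65537289 0.09596588 0.        ] 0.1295017734909899 0.11138715202424865
amber cap [ 0.75662748 -0.20813607  0.085     ] 0.13321596258098206 -0.2091120723361368
```

The bottle's near side is about 106 mm from the centre line, which leaves enough room.

Request:
apply_moves:
  rows: [0, 0, 0, 0.15, 0, 0, 0, 0, 0, 0, 0.33, 0, 0, 0, 0, 0, 0, 0.51, 0, 0, 0, 0, 0, 0, 0.69, 0, 0, 0, 0, 0, 0, 0.87, 0, 0, 0, 0, 0, 0, 1.05, 0, 0, 0, 0, 0, 0, 1.23, 0, 0, 0, 0, 0, 0, 1.4, 0, 0, 0]

```text
t: 5.78
tool_pos: [0.5706, -0.0553, 0.0076]
orientation: [179.7, 0.4, 107.7]
wrist_force: [3.0, -6.8, 7.1]
width: -0.0001
finger_force: 3.5
```

Request:
apply_moves:
  rows: [0, 0, 0, 0.18, 0, 0, 0, 0, 0, 0, 0.36, 0, 0, 0, 0, 0, 0, 0.54, 0, 0, 0, 0, 0, 0, 0.72, 0, 0, 0, 0, 0, 0, 0.9, 0, 0, 0, 0, 0, 0, 1.08, 0, 0, 0, 0, 0, 0, 1.26, 0, 0, 0, 0, 0, 0, 1.4, 0, 0, 0]

```text
t: 6.45
tool_pos: [0.56, -0.0218, 0.0076]
orientation: [179.7, 0.3, 107.7]
wrist_force: [1.4, -7.6, 7.2]
width: 0.0
finger_force: 3.5
```

Request:
apply_moves:
  rows: [0, 0, 0, 0.18, 0, 0, 0, 0, 0, 0, 0.36, 0, 0, 0, 0, 0, 0, 0.54, 0, 0, 0, 0, 0, 0, 0.72, 0, 0, 0, 0, 0, 0, 0.9, 0, 0, 0, 0, 0, 0, 1.05, 0, 0, 0, 0, 0, 0, 1.18, 0, 0, 0, 0, 0, 0, 1.3, 0, 0, 0]

```text
t: 7.12
tool_pos: [0.5502, 0.0092, 0.0076]
orientation: [179.7, 0.3, 107.7]
wrist_force: [2.5, -7.8, 8.6]
width: -0.0003
finger_force: 3.5
```

Run:
```python
from h import *
import cv2
o=env.get_obs();print({k:np.round(o[k],4).tolist() for k in("tool_pos","wrist_force","orientation")})
p=o["tool_pos"]-[.566,-.0496,0];print("s",p@[-.3049,.9524,0],"x",p@[.9524,.3049,0])
a=env.get_image("wrist");b=env.get_image("side")
cv2.imwrite("pics/m4.png",np.hstack([cv2.resize(a,(400,300)),b[160:460,180:580]])[...,::-1])
```

```text
{'tool_pos': [0.5502, 0.0092, 0.0076], 'wrist_force': [2.4521, -7.776, 8.6001], 'orientation': [179.6995, 0.336, 107.6976]}
s 0.06082098215231946 x 0.0028667079180577943
```

View pics/m4.png

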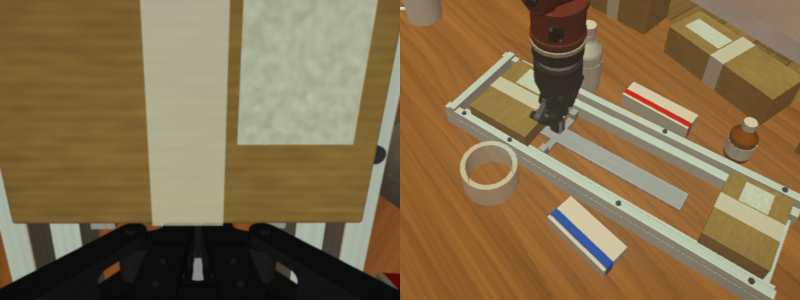

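The parcel's rear edge is at wrist row ~222 in the mosaic (about 355 full-size). It looks past the lugs, so I'll push 7 mm more for margin, back off while still pressed, then check.

Request:
apply_moves:
  rows: [0, 0, 0, 0.1, 0, 0, 0, 0, 0, 0, 0.2, 0, 0, 0, 0, 0, 0, 0.28, 0, 0, 0, 0, 0, 0, 0.3, 0, 0, 0, 0, 0, 0, 0.3, 0, 0, 0, 0, 0, 0, 0.15, 0, 0, 0, 0, 0, 0, -0.05, 0, 0, 0, 0, 0, 0, -0.2, 0, 0, 0]

```text
t: 7.88
tool_pos: [0.5497, 0.0069, 0.0068]
orientation: [179.8, -0.0, 107.8]
wrist_force: [-2.1, 5.8, 7.1]
width: 0.0002
finger_force: 3.7
```

Run:
```python
from h import *
import cv2
c=cam("wrist");a=env.get_image("wrist")
h=cv2.cvtColor(a,cv2.COLOR_RGB2HSV)
for u in(80,130,500):
    g=cv2.GaussianBlur(a,(5,5),0)[300:420,u].astype(int);d=np.abs(np.diff(g,axis=0)).sum(1);v=300+int(d.argmax())
    p=ray(c,(u,v),.056)-[.566,-.0496,0];print(u,v,d.max(),"rear lane x,y",p@[.9524,.3049,0],p@[-.3049,.9524,0])
o=env.get_obs();p=o["tool_pos"]-[.566,-.0496,0];print("s",p@[-.3049,.9524,0],o["tool_pos"][2])
```

```text
80 321 81 rear lane x,y -0.05338503191294001 0.08373673439630315
130 394 118 rear lane x,y -0.04390712182544746 0.06345078789319158
500 393 117 rear lane x,y 0.04953160126835 0.06360055763018922
s 0.05823634451811167 0.006795084296595304
```

Request:
apply_moves:
  rows: [0, 0, 0, 0, 0, -0.2, 0, 0, 0, 0, 0, 0, -0.5, 0, 0, 0, 0, 0, 0, -1.0, 0, 0, 0, 0, 0, 0, -1.8, 0, 0, 0, 0, 0, 0, -3.0, 0, 0, 0, 0, 0, 0, -4.2, 0, 0, 0, 0, -0.8, 0, -5.4, 0, 0, 0, 0, -1.8, 0, -6.2, 0]

```text
t: 8.6
tool_pos: [0.5626, -0.0361, 0.1643]
orientation: [179.8, 0.1, 107.9]
wrist_force: [1.2, -0.1, -0.1]
width: 0.0002
finger_force: 0.0
```

Request:
apply_moves:
  rows: [0, 0, 0, -0.5, 0, -0.5, 0, 0, 0, 0, -1, 0, -1, 0, 0, 0, 0, -1, 0, -1, 0, 0, 0, 0, -1, 0, -1, 0, 0, 0, 0, -1, 0, -1, 0, 0, 0, 0, -1, 0, -1, 0, 0, 0, 0, -1, 0, -1, 0, 0, 0, 0, -1, 0, -1, 0]

```text
t: 9.27
tool_pos: [0.569, -0.0598, 0.1848]
orientation: [-179.9, -0.0, 107.8]
wrist_force: [0.3, 0.7, 0.3]
width: 0.0001
finger_force: 0.0
```

Run:
```python
from h import *
import cv2
o=env.get_obs();print(o["t"],o["tool_pos"],o["wrist_force"],o["orientation"])
cv2.imwrite("pics/w5.png",env.get_image("wrist")[...,::-1])
cv2.imwrite("pics/s5.png",env.get_image("side")[...,::-1])
```

```text
9.2667 [ 0.56904005 -0.05975435  0.184762  ] [0.3273806  0.6975903  0.26259507] [-1.79947429e+02 -3.27518817e-02  1.07805048e+02]
```

View pics/w5.png

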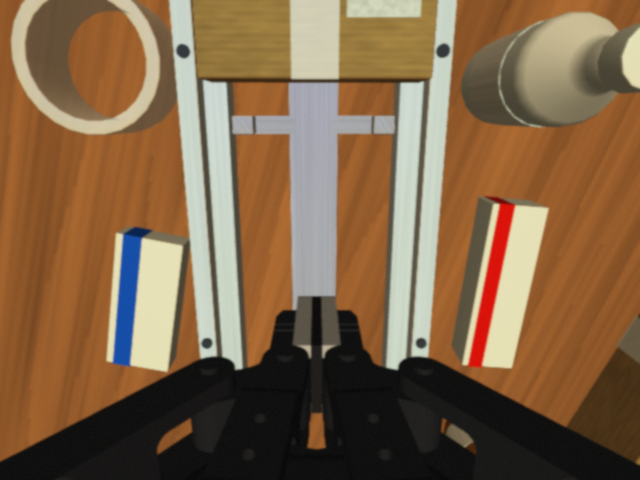

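View pics/s5.png

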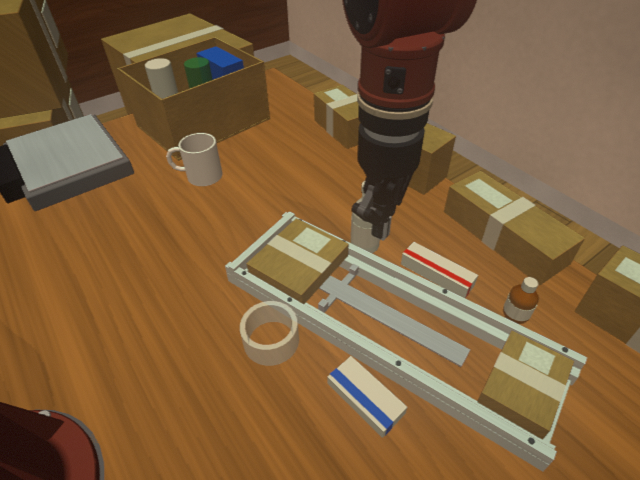

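The parcel lies flat and square past the lugs: its rear edge is at row 80, and the lugs are clear behind it at row 124. The other items haven't moved, and the arm is clear.

Run:
```python
from plant import env
print(env.close_job())
```

```text
the job is handed in; nothing more can be done
None
```

The front parcel is past the two stop lugs, the bar is released, the gripper is clear of everything, and the job was handed in at about 9.4 s; no verdict came back, and I judged the lugs up only from the final pictures.

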